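# Reset the length stop on a clay tube cut-off bench

### The arm

A 6-joint arm with a two-finger parallel gripper is mounted at the origin on the work surface. World frame = base frame: x ahead of the robot, y to its left, z up, the work surface at z = 0. Lengths are in m, angles in rad, forces in N, time in s.
With the tool pointing down it reaches from about 0.35 to 0.775 m from the base axis. Payload 7.3 kg.
Tool frame: the origin (TCP) lies at the very end of the fingers, on their centre line; the grasp point (between the pads) lies 19 mm behind it (robot.hold_point_z is the distance from the TCP to the grasp point, in m); z points along the fingers, y is the direction in which the jaws open and shut (so a half turn about z gives the same grasp; the last joint's range is limited). The gripper opens to 92 mm and grips with 3 to 60 N. Pads are 19 mm wide; open, the fingers measure 130 mm over their backs; the gripper's body (75 mm by 190 mm) begins 47 mm behind the grasp point.
Start: joints at [1.134, 0.342, 1.524, -0, 1.275, -0.146], TCP at [0.151, 0.503, 0.227] pointing down, gripper open.
Joint ranges: [-2.53, 2.53], [-0.77, 2.02], [0.04, 2.7], [-1, 4.14], [0.28, 2.66], [-3.11, 3.11]. Speed limits (rad/s): [2.57, 2.57, 3.14, 3.14, 3.14, 3.14].

### API

Orientations are given as [roll, pitch, yaw] about the fixed x, y, z axes, in that order (R = Rz(yaw) Ry(pitch) Rx(roll)).
In Python, from cell import monitor, viewer, robot gives the robot as it stands.
- The arm moves only by the tool move_arm, never from a script. Its argument "deltas" is a list of rows, each an object of numbers: "x", "y", "z": the shift along the tool's x, y, z in m; "wx", "wy", "wz": the turn, a rotation vector about the tool's x, y, z in degrees; "hand": the opening, from 0 (shut) to 1 (fully open). In form: [{"x": .., "y": .., "z": .., "wx": .., "wy": .., "wz": .., "hand": ..}, ...]. A call has 1 to 8 rows; each row is the pose to reach, as a shift and turn from the pose commanded when the call began, along the tool's axes at that moment; what a row does not reach only later rows make up. A row lasts 1/8 s, in which the tool goes at most 62.5 mm and 10.7 degrees, less where a joint would pass 70% of its speed; a pose out of reach is approached as far as the arm can. A call with a gripper value outside its range is refused whole. The fingers move at their own pace and stop on an object; "grip_force" is the grip in N (left out, the last holds). Time passes only in rows, so rows that repeat a pose let the fingers close. It gives the time, the measured TCP pose, the force and the opening at its end, in the units of the state.
- monitor.observe(): the state, without advancing time (a new reading comes with each control period).
- viewer.read_camera(name): name is "scene" or "top" or "wrist"; returns the picture (384x512x3 uint8, red, green, blue); there is no depth.
- viewer.camera_params(name): a dict with "camera_matrix" (3x3 intrinsics, pixels), "R" (3x3) and "t" (3): a world point X has camera coordinates R X + t. Camera axes: x right, y down, z forward; pixel columns grow to the right and rows downward; lengths in m; the calibration is good to about 2 mm. A picture is of the moment at which its call begins: read the wrist's pose just before it. camera_params takes no time and is no camera call; for the wrist camera it gives the pose at the moment of the call.
- robot.hand_in(): hands the job in, once; it reports no verdict.
The state is a dict: "time": time; "qpos": joint angles; "qvel": joint speeds; "joint_efforts": joint torques, N m; "tool_pos": TCP position; "tool_rot": TCP orientation; "contact_force": force on the tool from outside, world axes, zero at the start; "torque": the same for the moment, N m; "opening": finger opening in m.
Only numpy, scipy, OpenCV 4.12 (cv2) and the standard library are available. Lean on these libraries where they do the work, as an engineer would, in place of code of your own. Each camera call takes 0.05 s, during which the arm holds its last target. There are 200 camera calls.

### The job

Set the length stop of the clay cut-off bench one hole longer: pull up the knob of its lock plunger, slide the stop along its rail to the next hole away from the cutting bow, and push the pin fully home in that hole. The plunger's spring is worn out, so do not let go at the end: finish still holding the knob with the gripper, pin fully home, while I make the cut. Leave the bow and the things standing around the bench as they are.

Things in the scene. Friction and masses are not known exactly. Their poses are not given: they have to be found in the camera images.
- cutoff_bench: fixed plywood board 240 x 395 x 18 mm with a straight square steel tube rail (40 x 40 mm, 240 long, top face 58 mm above the table) and, beside it on the -x side, a wooden V trough. Five round 12 mm holes in the rail's top at y = -80, -40, 0, 40, 80 mm. Origin on the table top below the middle hole, where the pin starts; z up; y along the rail, away from the bow
- stop_slide (a joint): position (m) of the length stop, an aluminium tube section (51 mm wide, 56 long, top 63.5 mm above the table) sliding on the rail, with a stop arm and round white pad over the trough. 0 = middle hole (start, within 1 mm); grows along the bench's +y, away from the bow; next hole = 0.040. Sliding takes about 4 N; a pin in its hole has 2 mm play each way
- lock_plunger (a joint): height (m) of the lock plunger, an 8 mm round-tipped steel pin moving straight up and down in a 21 mm wide bush on the stop. 0 = fully home, tip 9 mm below the rail's top; above 0.009 it is clear of the holes; 0.014 = upper end. Starts at 0 to 0.003. Takes about 5 N to pull up, 3 N to push down, and stays where it is left
- pull_knob: round black mushroom knob, rigid with the pin, on top of the plunger. Diameter 33 mm between 14 and 24 mm above its origin, 18 mm at its underside, flat top 30 mm above its origin; z up. Origin on the plunger's axis at the knob's underside, 84 mm above the table when the pin is home. Only the 21 mm wide bush stands below it
- next_hole (a point): centre of the mouth, on the rail's top face, of the next hole away from the bow, where the pin must go; z up, y along the rail away from the bow
- bow_bar (a point): middle of the steel top bar of the wire cutting bow, a hacksaw-shaped frame of 8 mm rod hinged across the bench 170 mm from the middle hole on the side of -y; it stands raised over the -x side, its 85 mm wooden handle reaching 225 mm towards -x from the bench's y axis and up to 235 mm above the table; to be left as it is
- clay_tube_a: a cut length of clay tube standing on end, 48 mm diameter, 160 mm tall, loose; origin at the centre of its underside
- clay_tube_b: a second, equal standing length of clay tube; origin at the centre of its underside
- tool_jar: a pale stoneware jar of modelling tools, 90 mm diameter, jar 100 mm tall, tools to 210 mm; origin at the centre of its underside
- wood_rib: a flat wooden throwing rib, 55 x 110 x 7 mm, lying on the table; origin at the centre of its underside

How it is judged:
On the way, in this order (a step that is already met when the one before it is completed fails the run):
1. the plunger has been pulled up so that the pin leaves its hole (value of joint lock_plunger above 0.008 m), for 0.05 s.
2. the stop stands at the next hole with the pin home in it (value of joint stop_slide between 0.037 and 0.043 m and value of joint lock_plunger below 0.002 m), for 0.2 s.
At the end, for the whole second after the job is handed in: the stop is within 3 mm of the next hole (0.040 m), the pin is within 2 mm of fully home, and the gripper's fingers still hold or press the knob with more than 2 N (all of step 2 and contact force between the fingers and pull_knob above 2 N); the arm keeps its last pose, push and grip.
It fails at once if the cutting bow was moved (its top bar by more than 15 mm) (distance of bow_bar from where it was at the start of the episode above 0.015 m).
It fails at once if a standing clay tube was knocked over or shifted by more than 20 mm (distance of any of clay_tube_a, clay_tube_b from where it was at the start of the episode above 0.02 m or angle between any of clay_tube_a, clay_tube_b's own z axis and vertical above 0.3 rad).
It fails at once if the tool jar or the rib was shifted by more than 20 mm (distance of any of tool_jar, wood_rib from where it was at the start of the episode above 0.02 m).
It also fails if it takes over 35 s, if anything falls off the work surface, if the arm or the gripper's body presses on something with over 40 N, if the wrist force passes 120 N, or if a joint passes its speed limit or range.

## Working session

There is one attempt and no reset: what is moved stays moved. The work goes in short steps, Python scripts to look and compute and a tool call to move; the robot and the scene stay as the last step left them, time stands still between calls to the robot, and variables do not carry over. Pictures are saved under pics/ and viewed, about 8 in all and at most 12, crops included, and the job is handed in when it is done.

Besides the shell and the picture viewer there is one more tool, called by a JSON object that holds its "op" and its "data". move_arm: Moves the arm, as the interface text tells. Its arguments: {"type":"object","properties":{"deltas":{"type":"array","items":{"type":"object","properties":{"x":{"type":"number"},"y":{"type":"number"},"z":{"type":"number"},"wx":{"type":"number"},"wy":{"type":"number"},"wz":{"type":"number"},"hand":{"type":"number"}}}},"grip_force":{"type":"number"}},"required":["deltas"]}

```bash
mkdir -p pics; python3 - <<'E'
from cell import monitor, viewer, robot
import cv2,numpy as np
for n in("scene","top"):
    cv2.imwrite(f"pics/{n}0.png",cv2.resize(viewer.read_camera(n)[:,:,::-1],None,fx=1.5,fy=1.5,interpolation=cv2.INTER_CUBIC))
    p=viewer.camera_params(n);print(n,{k:np.round(p[k],3).tolist() for k in("camera_matrix","R","t")})
print(monitor.observe())
E
```

```text
scene {'camera_matrix': [[496.972, 0.0, 249.247], [0.0, 496.972, 189.488], [0.0, 0.0, 1.0]], 'R': [[0.602, 0.799, -0.004], [0.51, -0.388, -0.768], [-0.615, 0.46, -0.641]], 't': [-0.348, -0.215, 1.642]}
top {'camera_matrix': [[360.449, 0.0, 252.118], [0.0, 360.449, 191.1], [0.0, 0.0, 1.0]], 'R': [[0.02, -0.999, 0.037], [-0.993, -0.024, -0.113], [0.114, -0.035, -0.993]], 't': [0.003, 0.555, 0.876]}
{'time': 0.1, 'qpos': array([ 1.13398432e+00,  3.42670365e-01,  1.52490738e+00, -3.09744119e-05,
        1.27540069e+00, -1.46027188e-01]), 'qvel': array([ 0.00017171, -0.00181003, -0.00306037,  0.001318  , -0.00025876,
        0.00048169]), 'joint_efforts': array([ 1.78195431e-03, -4.32006419e+01, -2.44690865e+01,  7.19262566e-02,
        5.25972841e-02, -1.07804146e-05]), 'tool_pos': array([0.15036793, 0.5026314 , 0.2261104 ]), 'tool_rot': array([-3.14021731e+00, -1.72337995e-04,  2.85081675e+00]), 'contact_force': array([-0.04798256,  0.02591853,  0.04032402]), 'torque': array([-0.01909049, -0.01086136,  0.04398785]), 'opening': 0.09149958417371355}
```

View pics/scene0.png

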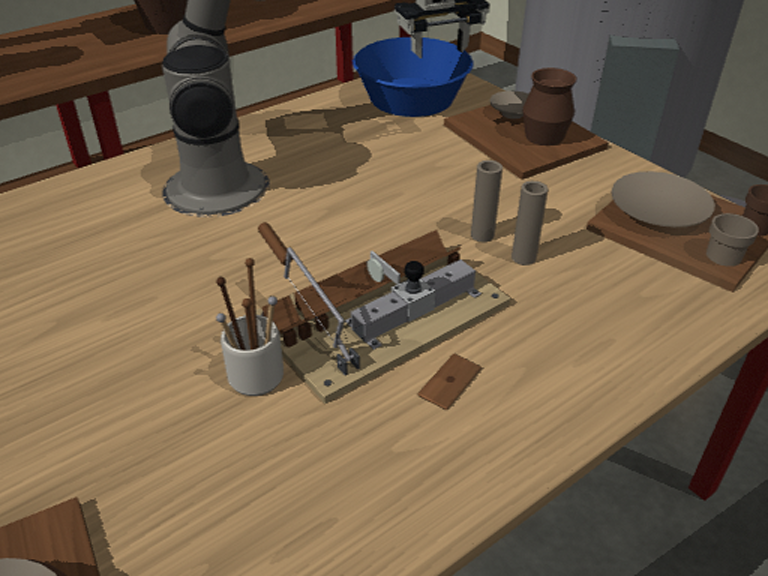

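View pics/top0.png

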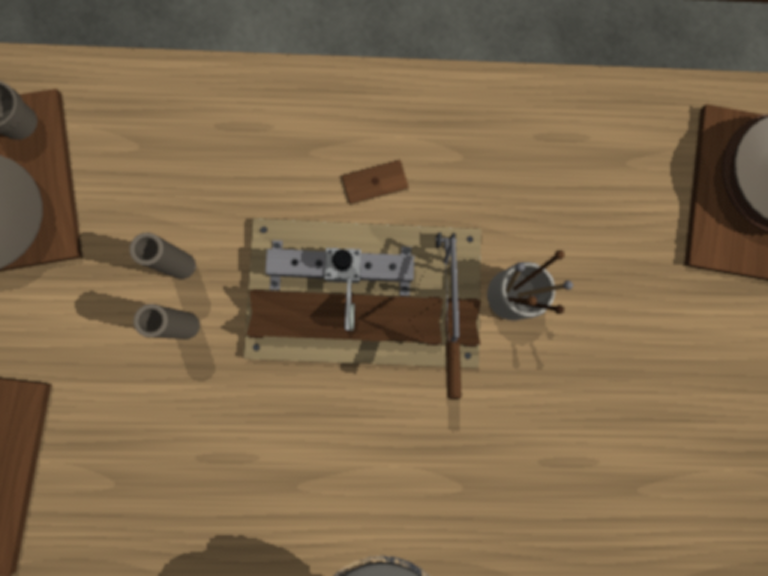

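The top view shows the knob at about (342,260) and rail holes at about (295,262), (319,263), (368,265) and (392,267). The bow is at the right (world -y) and the tubes at the left (world +y). In the scene view the knob top is at about (414,266). Next I'll enlarge both views.

```bash
cat > h.py <<'E'
from cell import monitor, viewer, robot
import cv2,numpy as np
def proj(n,X):
    p=viewer.camera_params(n);c=p["R"]@np.array(X)+p["t"];q=p["camera_matrix"]@c;return q[:2]/q[2]
def at_z(n,uv,z,p=None):
    p=p or viewer.camera_params(n);K,R,t=p["camera_matrix"],p["R"],p["t"]
    d=R.T@np.linalg.solve(K,[uv[0],uv[1],1.]);o=-R.T@t
    return o+d*(z-o[2])/d[2]
E
python3 - <<'E'
from h import *
def px(u,v):return ((u+.5)/1.5-.5,(v+.5)/1.5-.5)
print("holes",[at_z("top",px(*q),.058).round(3)[:2] for q in((295,262),(319,263),(368,265),(392,267))])
print("knob",at_z("top",px(342,260),.114)[:2].round(4), at_z("scene",px(414,266),.114)[:2].round(4))
print("tube tops",[at_z("top",px(*q),.16).round(3)[:2] for q in((148,248),(151,320))])
print("scene tubes",[at_z("scene",px(*q),.16).round(3)[:2] for q in((489,168),(535,189))])
a=viewer.read_camera("top")[130:250,155:330];b=viewer.read_camera("scene")[140:235,215:340]
f=lambda i,s:cv2.resize(i[:,:,::-1],None,fx=s,fy=s,interpolation=cv2.INTER_CUBIC)
A=f(a,4);B=f(b,5.6);A=A[:,:];W=700
cv2.imwrite("pics/c_top.png",A);cv2.imwrite("pics/c_scene.png",B);print(A.shape,B.shape)
E
```

```text
holes [array([0.589, 0.153]), array([0.588, 0.114]), array([0.587, 0.034]), array([ 0.585, -0.005])]
knob [0.5852 0.0749] [0.5898 0.0753]
tube tops [array([0.588, 0.35 ]), array([0.485, 0.339])]
scene tubes [array([0.491, 0.336]), array([0.593, 0.351])]
(480, 700, 3) (532, 700, 3)
```

View pics/c_top.png

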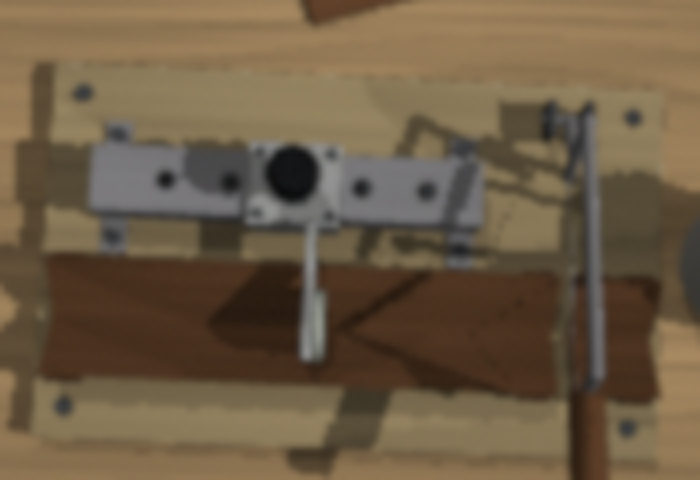

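View pics/c_scene.png

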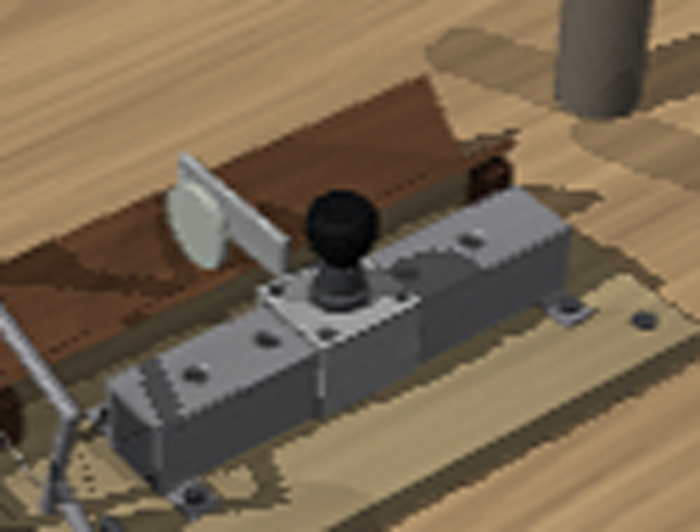

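The top crop shows the knob centre at (292,174) and holes at (166,180), (231,182), (362,188) and (427,191). The scene crop shows the knob at about (342,228), with the stop arm and pad on the -x side. Opening the jaws along the rail keeps the fingers away from the arm.

```bash
cat >> h.py <<'E'
from scipy.spatial.transform import Rotation as Ro
def delta(P,yaw):
    s=monitor.observe();r=Ro.from_euler("xyz",s["tool_rot"])
    d=r.inv().apply(np.array(P)-s["tool_pos"]);w=(r.inv()*Ro.from_euler("xyz",[np.pi,0,yaw])).as_rotvec(degrees=True)
    print("delta mm",(d*1000).round(1),"turn",w.round(2))
E
python3 - <<'E'
from h import *
c=lambda u,v:(155+(u+.5)/4-.5,130+(v+.5)/4-.5)
H=np.array([at_z("top",c(*q),.058)[:2] for q in((166,180),(231,182),(362,188),(427,191))]);print(H.round(4))
m=np.polyfit([80,40,-40,-80],H,1);print("dir/mm, centre",m.round(6),"yaw",-np.arctan2(m[0][0],m[0][1]))
print("knob",at_z("top",c(292,174),.107)[:2],at_z("scene",(215+342.5/5.6-.5,140+228.5/5.6-.5),.104)[:2])
delta([.588,.075,.2],np.pi-np.arctan2(*m[0]))
E
```

```text
[[ 0.5888  0.154 ]
 [ 0.5885  0.1144]
 [ 0.5869  0.0342]
 [ 0.586  -0.0057]]
dir/mm, centre [[1.80000e-05 9.99000e-04]
 [5.87551e-01 7.42470e-02]] yaw -0.017944022219486655
knob [0.58641532 0.0756365 ] [0.58979736 0.07518698]
delta mm [-541.9 -284.3   26.5] turn [-5.000e-02 -1.000e-02 -1.563e+01]
```

{"op": "move_arm", "data": {"deltas": [{"x": -0.05, "y": -0.026, "z": 0, "wz": -2}, {"x": -0.11, "y": -0.057, "z": 0, "wz": -5}, {"x": -0.165, "y": -0.086, "z": 0, "wz": -8}, {"x": -0.22, "y": -0.115, "z": 0, "wz": -11}, {"x": -0.275, "y": -0.144, "z": 0, "wz": -14}, {"x": -0.33, "y": -0.173, "z": 0, "wz": -15.6}, {"x": -0.385, "y": -0.202, "z": 0, "wz": -15.6}, {"x": -0.44, "y": -0.23, "z": 0, "wz": -15.6}]}}

```text
schema error: expected keys x, y, z, wx, wy, wz, hand
```

```bash
python3 -c "
from h import *
delta([.5875,.0747,.2],np.pi-.018)"
```

```text
delta mm [-541.5 -284.7   26.5] turn [-5.000e-02 -1.000e-02 -1.563e+01]
```

All keys are needed in every row.

{"op": "move_arm", "data": {"deltas": [{"x": -0.05, "y": -0.026, "z": 0, "wx": 0, "wy": 0, "wz": -2, "hand": 1}, {"x": -0.11, "y": -0.057, "z": 0, "wx": 0, "wy": 0, "wz": -5, "hand": 1}, {"x": -0.165, "y": -0.086, "z": 0, "wx": 0, "wy": 0, "wz": -8, "hand": 1}, {"x": -0.22, "y": -0.115, "z": 0, "wx": 0, "wy": 0, "wz": -11, "hand": 1}, {"x": -0.275, "y": -0.144, "z": 0, "wx": 0, "wy": 0, "wz": -14, "hand": 1}, {"x": -0.33, "y": -0.173, "z": 0, "wx": 0, "wy": 0, "wz": -15.6, "hand": 1}, {"x": -0.385, "y": -0.202, "z": 0, "wx": 0, "wy": 0, "wz": -15.6, "hand": 1}, {"x": -0.44, "y": -0.23, "z": 0, "wx": 0, "wy": 0, "wz": -15.6, "hand": 1}]}}

```text
time: 1.2
tool_pos: [0.5054, 0.1566, 0.2267]
tool_rot: [3.141, 0.0, 3.123]
contact_force: [0.9, 0.8, -0.2]
opening: 0.0918
```

```bash
python3 -c "
from h import *
delta([.5875,.0747,.2],np.pi-.018)"
```

```text
delta mm [-83.7 -80.4  26.7] turn [ 0.02  0.   -0.05]
```

{"op": "move_arm", "data": {"deltas": [{"x": -0.04, "y": -0.04, "z": 0.01, "wx": 0, "wy": 0, "wz": 0, "hand": 0.8}, {"x": -0.07, "y": -0.067, "z": 0.02, "wx": 0, "wy": 0, "wz": 0, "hand": 0.8}, {"x": -0.0837, "y": -0.0804, "z": 0.0267, "wx": 0, "wy": 0, "wz": 0, "hand": 0.8}, {"x": -0.0837, "y": -0.0804, "z": 0.0267, "wx": 0, "wy": 0, "wz": 0, "hand": 0.8}]}}

```text
time: 1.7
tool_pos: [0.5861, 0.076, 0.1991]
tool_rot: [3.141, -0.002, 3.122]
contact_force: [1.4, 0.8, 0.0]
opening: 0.0736
```

```bash
python3 - <<'E'
from h import *
p=viewer.camera_params("wrist")
i=viewer.read_camera("wrist");cv2.imwrite("pics/w1.png",cv2.resize(i[:,:,::-1],None,fx=1.5,fy=1.5,interpolation=cv2.INTER_CUBIC))
print(monitor.observe()["tool_pos"],(-p["R"].T@p["t"]).round(4))
for n,P in dict(knobtop=(.5875,.0747,.1145),nexth=(.5883,.1142,.058),h80=(.589,.154,.058),hm40=(.587,.0343,.058)).items(): print(n,(proj("wrist",P)*1.5).round(1))
E
```

```text
[0.58568506 0.07694118 0.19968881] [0.5049 0.0762 0.3572]
knobtop [383.2 303.9]
nexth [446.2 275. ]
h80 [509.3 275.1]
hm40 [319.4 275.2]
```

View pics/w1.png

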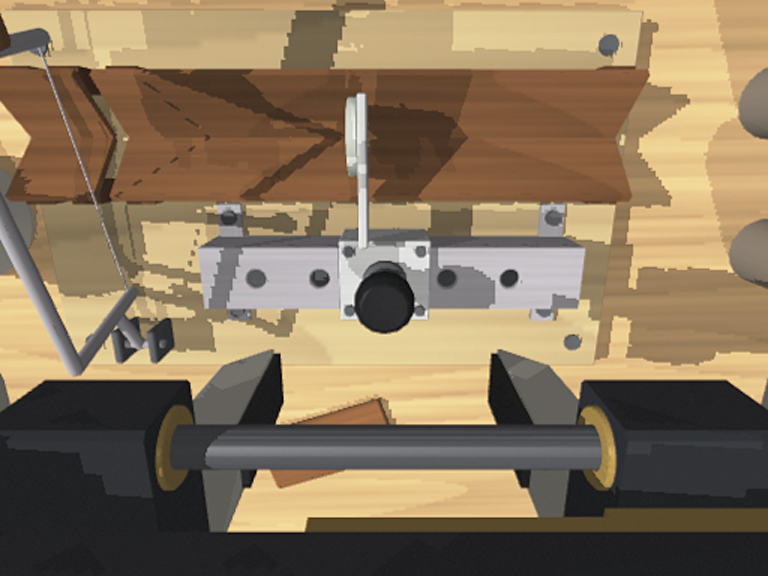

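The wrist view shows holes at (256,278), (319,278), (447,278) and (510,278), and the knob disc at about (384,306). That is 3 px below my prediction, so x is about 0.589, in agreement with the scene view. The knob sits midway between the fingers. Descending now.

{"op": "move_arm", "data": {"deltas": [{"x": -0.003, "y": -0.001, "z": 0.03, "wx": 0, "wy": 0, "wz": 0, "hand": 0.75}, {"x": -0.003, "y": -0.001, "z": 0.06, "wx": 0, "wy": 0, "wz": 0, "hand": 0.75}, {"x": -0.003, "y": -0.001, "z": 0.09, "wx": 0, "wy": 0, "wz": 0, "hand": 0.75}, {"x": -0.003, "y": -0.001, "z": 0.105, "wx": 0, "wy": 0, "wz": 0, "hand": 0.75}, {"x": -0.003, "y": -0.001, "z": 0.114, "wx": 0, "wy": 0, "wz": 0, "hand": 0.75}, {"x": -0.003, "y": -0.001, "z": 0.114, "wx": 0, "wy": 0, "wz": 0, "hand": 0.75}], "grip_force": 25}}

```text
time: 2.5
tool_pos: [0.5893, 0.0757, 0.0863]
tool_rot: [3.141, 0.0, 3.124]
contact_force: [-0.5, 0.9, 0.2]
opening: 0.0686
```

{"op": "move_arm", "data": {"deltas": [{"x": 0, "y": 0, "z": 0, "wx": 0, "wy": 0, "wz": 0, "hand": 0.4}, {"x": 0, "y": 0, "z": 0, "wx": 0, "wy": 0, "wz": 0, "hand": 0.2}, {"x": 0, "y": 0, "z": 0, "wx": 0, "wy": 0, "wz": 0, "hand": 0}, {"x": 0, "y": 0, "z": 0, "wx": 0, "wy": 0, "wz": 0, "hand": 0}, {"x": 0, "y": 0, "z": 0, "wx": 0, "wy": 0, "wz": 0, "hand": 0}, {"x": 0, "y": 0, "z": 0, "wx": 0, "wy": 0, "wz": 0, "hand": 0}]}}

```text
time: 3.25
tool_pos: [0.5895, 0.0753, 0.0862]
tool_rot: [3.141, 0.0, 3.123]
contact_force: [-0.9, -0.5, 1.0]
opening: 0.0311
```

{"op": "move_arm", "data": {"deltas": [{"x": 0, "y": 0, "z": -0.003, "wx": 0, "wy": 0, "wz": 0, "hand": 0}, {"x": 0, "y": 0, "z": -0.006, "wx": 0, "wy": 0, "wz": 0, "hand": 0}, {"x": 0, "y": 0, "z": -0.009, "wx": 0, "wy": 0, "wz": 0, "hand": 0}, {"x": 0, "y": 0, "z": -0.011, "wx": 0, "wy": 0, "wz": 0, "hand": 0}, {"x": 0, "y": 0, "z": -0.011, "wx": 0, "wy": 0, "wz": 0, "hand": 0}]}}

```text
time: 3.88
tool_pos: [0.5894, 0.0753, 0.0973]
tool_rot: [3.142, 0.0, 3.123]
contact_force: [0.7, 1.1, -2.2]
opening: 0.0315
```

```bash
python3 - <<'E'
from h import *
i=viewer.read_camera("wrist");j=viewer.read_camera("scene")[140:235,215:340]
f=lambda i,s:cv2.resize(i[:,:,::-1],None,fx=s,fy=s,interpolation=cv2.INTER_CUBIC)
B=f(j,4);A=cv2.resize(f(i[100:292,100:412],1.6),(500,308))
cv2.imwrite("pics/l1.png",np.vstack([A,f(j,4)[:,:500] ])[:700])
cv2.imwrite("pics/l1.png",cv2.resize(np.vstack([A,B]),None,fx=.85,fy=.85))
s=monitor.observe();print(s["tool_pos"],s["contact_force"],s["opening"])
E
```

```text
[0.58938769 0.07535138 0.09729737] [ 0.82859504  0.14627054 -1.83228415] 0.031132345412255416
```

View pics/l1.png

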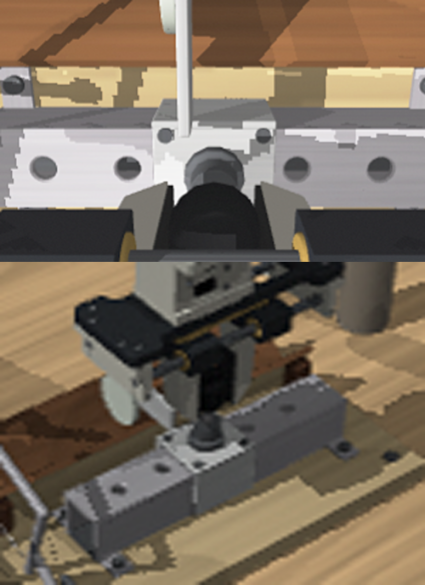

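The picture shows the knob seated between the pads. The holes at 43, 127, 297 and 380 are nearly symmetric about the knob at about 214. I'll test with a short slide first.

{"op": "move_arm", "data": {"deltas": [{"x": 0, "y": 0.002, "z": 0, "wx": 0, "wy": 0, "wz": 0, "hand": 0}, {"x": 0, "y": 0.004, "z": 0, "wx": 0, "wy": 0, "wz": 0, "hand": 0}, {"x": 0, "y": 0.006, "z": 0, "wx": 0, "wy": 0, "wz": 0, "hand": 0}]}}

```text
time: 4.35
tool_pos: [0.5895, 0.081, 0.0973]
tool_rot: [-3.141, 0.0, 3.123]
contact_force: [-0.5, -4.4, 0.4]
opening: 0.0312
```

Sliding resists with only 4.4 N, so the pin is free. Continuing to the next hole.

{"op": "move_arm", "data": {"deltas": [{"x": 0, "y": 0.006, "z": 0, "wx": 0, "wy": 0, "wz": 0, "hand": 0}, {"x": 0, "y": 0.012, "z": 0, "wx": 0, "wy": 0, "wz": 0, "hand": 0}, {"x": 0, "y": 0.018, "z": 0, "wx": 0, "wy": 0, "wz": 0, "hand": 0}, {"x": 0, "y": 0.024, "z": 0, "wx": 0, "wy": 0, "wz": 0, "hand": 0}, {"x": 0, "y": 0.03, "z": 0, "wx": 0, "wy": 0, "wz": 0, "hand": 0}, {"x": 0, "y": 0.0335, "z": 0, "wx": 0, "wy": 0, "wz": 0, "hand": 0}, {"x": 0, "y": 0.0335, "z": 0, "wx": 0, "wy": 0, "wz": 0, "hand": 0}]}}

```text
time: 5.22
tool_pos: [0.5902, 0.1156, 0.0971]
tool_rot: [3.141, 0.0, 3.123]
contact_force: [-0.3, -1.3, 2.5]
opening: 0.0311
```

```bash
python3 - <<'E'
from h import *
i=viewer.read_camera("wrist")
cv2.imwrite("pics/s1.png",cv2.resize(i[100:292,100:412,::-1],None,fx=2.4,fy=2.4,interpolation=cv2.INTER_CUBIC))
for P in((.5895,.1144,.058),(.5895,.0344,.058),(.5895,.0744,.058),(.591,.1544,.058)): print(((proj("wrist",P)-100+.5)*2.4-.5).round(1))
print(monitor.observe()["tool_pos"])
E
```

```text
[377.  293.2]
[ 80.1 298.1]
[228.4 295.7]
[525.6 296. ]
[0.59022514 0.11558279 0.09709365]
```

View pics/s1.png

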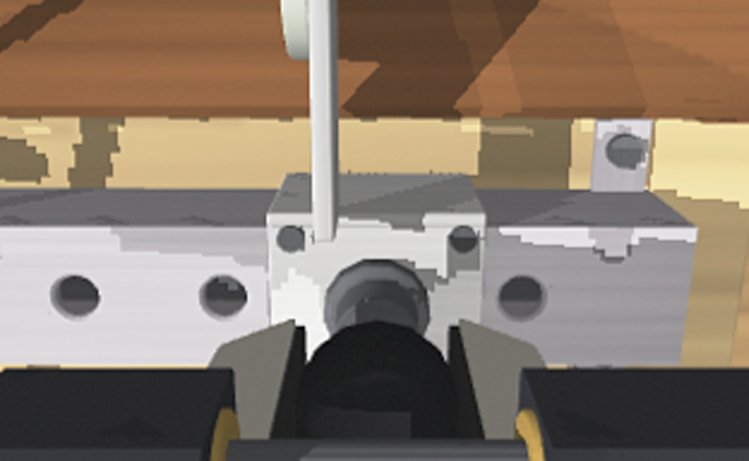

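The view shows holes at u=76, 223 and 521, so the next hole is at about 372. The stop's centre is at about 376.5, roughly 1.2 mm too far. I'll back off 1.2 mm and then push down.

{"op": "move_arm", "data": {"deltas": [{"x": 0, "y": -0.0012, "z": 0, "wx": 0, "wy": 0, "wz": 0, "hand": 0}, {"x": 0, "y": -0.0012, "z": 0, "wx": 0, "wy": 0, "wz": 0, "hand": 0}, {"x": 0, "y": -0.0012, "z": 0.003, "wx": 0, "wy": 0, "wz": 0, "hand": 0}, {"x": 0, "y": -0.0012, "z": 0.005, "wx": 0, "wy": 0, "wz": 0, "hand": 0}, {"x": 0, "y": -0.0012, "z": 0.007, "wx": 0, "wy": 0, "wz": 0, "hand": 0}]}}

```text
time: 5.9
tool_pos: [0.5902, 0.1137, 0.0899]
tool_rot: [3.141, 0.0, 3.123]
contact_force: [1.8, 4.1, 2.4]
opening: 0.0309
```

{"op": "move_arm", "data": {"deltas": [{"x": 0, "y": 0, "z": 0.002, "wx": 0, "wy": 0, "wz": 0, "hand": 0}, {"x": 0, "y": 0, "z": 0.004, "wx": 0, "wy": 0, "wz": 0, "hand": 0}, {"x": 0, "y": 0, "z": 0.004, "wx": 0, "wy": 0, "wz": 0, "hand": 0}]}}

```text
time: 6.28
tool_pos: [0.5901, 0.1136, 0.0857]
tool_rot: [3.142, -0.0, 3.123]
contact_force: [1.9, 3.3, 0.1]
opening: 0.0311
```

{"op": "move_arm", "data": {"deltas": [{"x": 0, "y": 0, "z": 0.001, "wx": 0, "wy": 0, "wz": 0, "hand": 0}, {"x": 0, "y": 0, "z": 0.001, "wx": 0, "wy": 0, "wz": 0, "hand": 0}]}}

```text
time: 6.52
tool_pos: [0.5901, 0.1136, 0.085]
tool_rot: [3.142, 0.0, 3.123]
contact_force: [1.2, 3.9, 0.9]
opening: 0.0314
```

{"op": "move_arm", "data": {"deltas": [{"x": 0, "y": 0, "z": 0.001, "wx": 0, "wy": 0, "wz": 0, "hand": 0}, {"x": 0, "y": 0, "z": 0.001, "wx": 0, "wy": 0, "wz": 0, "hand": 0}]}}

```text
time: 6.78
tool_pos: [0.5901, 0.1136, 0.084]
tool_rot: [3.142, 0.0, 3.123]
contact_force: [2.0, 3.2, 1.4]
opening: 0.031
```

{"op": "move_arm", "data": {"deltas": [{"x": 0, "y": 0, "z": 0.001, "wx": 0, "wy": 0, "wz": 0, "hand": 0}, {"x": 0, "y": 0, "z": 0.001, "wx": 0, "wy": 0, "wz": 0, "hand": 0}]}}

```text
time: 7.02
tool_pos: [0.5902, 0.1136, 0.0836]
tool_rot: [3.142, 0.001, 3.123]
contact_force: [-0.4, 2.6, 6.2]
opening: 0.031
```

{"op": "move_arm", "data": {"deltas": [{"x": 0, "y": 0, "z": 0.001, "wx": 0, "wy": 0, "wz": 0, "hand": 0}, {"x": 0, "y": 0, "z": 0.001, "wx": 0, "wy": 0, "wz": 0, "hand": 0}]}}

```text
time: 7.28
tool_pos: [0.5903, 0.1136, 0.0834]
tool_rot: [3.142, 0.001, 3.123]
contact_force: [-1.6, 3.0, 10.3]
opening: 0.0311
```

```bash
python3 - <<'E'
from h import *
i=viewer.read_camera("wrist")
a=cv2.resize(i[100:292,100:412,::-1],None,fx=2,fy=2,interpolation=cv2.INTER_CUBIC)
b=cv2.resize(viewer.read_camera("scene")[140:225,230:355,::-1],None,fx=2.5,fy=2.5,interpolation=cv2.INTER_CUBIC)
c=np.zeros((a.shape[0]+b.shape[0],a.shape[1],3),np.uint8);c[:a.shape[0]]=a;c[a.shape[0]:,:b.shape[1]]=b
cv2.imwrite("pics/d1.png",c);s=monitor.observe();print(c.shape,s["tool_pos"],s["contact_force"])
E
```

```text
(596, 624, 3) [0.59029247 0.11361024 0.08335085] [-0.61635785  2.75660437 10.68745861]
```

View pics/d1.png

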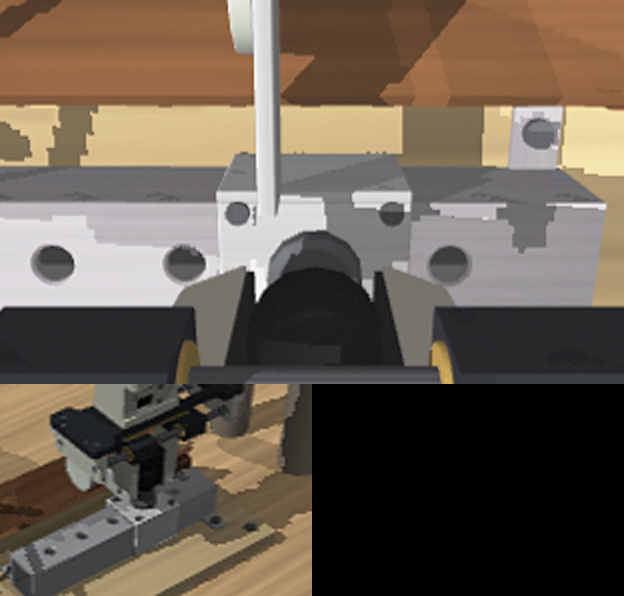

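The down-force rises to about 10 N at a hard stop. The pin went down 13.7 mm, which is only possible with it in the hole. The stop's centre is at about 314 and the hole midpoint at about 317, about 1 mm short of centre and within tolerance. Handing in.

```bash
python3 -c "
from h import *
print(robot.hand_in())"
```

```text
the job is handed in; nothing more can be done
None
```

The stop is set one hole further from the bow, and I handed the job in with the gripper still holding the knob and pressing it down. The hand-in gives no verdict.

- **Moves:** I gripped the knob at 25 N with the jaws along the rail and lifted it 11 mm. Then I slid the stop about 39 mm. The slide met about 4 N, as expected for a free pin. I overshot by about 1.2 mm, corrected it from the wrist picture, and pushed the pin down.
- **Pin:** It went down 13.7 mm and stopped hard at about 10 N. Had it been resting on the rail top, it could have gone down no more than 5 mm, so I take it as fully home.
- **Stop position:** The last wrist picture puts the stop about 1 mm short of the hole centre, inside the 3 mm limit.
- **Readings that differed:** The fingers read 31 mm open on the 33 mm knob. The camera and tool positions disagreed by 1–2 mm. Neither caused trouble.
- **Surroundings:** The arm kept clear of the bow, tubes, jar and rib, and I saw no unexpected contact force. I did not compare their positions before and after.

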